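# Snap the terminal cover off the crimper's control box

## Task

Uncover the wiring terminals of the bottle crimper's control box: press down the snap tab that sticks out at one end of the box with a closed fingertip and, while it is down, push the released cover off its seat, away from the tab, until the terminal compartment is completely open and the cover lies flat on the box's plain deck. Only press and push: do not lift or carry the cover, do not push it over the far end of the box, and leave the bottles, tools and parts standing around as they are.

Things in the scene. Friction and masses are not known exactly. Their poses are not given: they have to be found in the camera images.
- control_box: The crimper's low white control box, fixed to the bench: 246 mm long (x), 110 mm wide (y), flat top 50 mm above the bench. Origin: centre of its underside; z up. The snap tab sticks out at its -x end, air fittings (to x = +0.141) at its +x end. The covered terminal compartment lies near the tab; the plain flat deck takes up the rest of the top.
- compartment (a point): Centre of the sunken terminal compartment's mouth, at (-0.069, 0, 0.050) in the box's frame: 74 mm long (x), 70 mm wide, hidden by the cover at first. Guide rails along both sides, x = -0.123 to -0.030 of the box, inner gap 71 mm, tops 58 mm above the bench, have lips that hold the cover down by its side tongues, so that it can only slide to +x.
- deck (a point): Centre of the clear part of the deck, at (0.0465, 0, 0.050) in the box's frame. The deck is level with the cover's underside, plain and flat from the compartment (x = -0.032) to the box's far end (x = +0.123), 110 mm wide.
- cover: Black ribbed plastic terminal cover, loose, about 70 g: 92 mm long (x), 68 mm wide (81 mm over the thin side tongues), 12 mm thick. Origin: centre of its underside, seated at (-0.072, 0, 0.050) of the box, axes as the box's. It must slide 86 mm to the box's +x to open the compartment; at 88 mm it is clear of the rails, up to 149 mm wholly on the deck. Sliding takes up to about 10 N.
- cover_back (a point): Middle of the cover's upright end face on the tab's side, half-way up its thickness (56 mm above the bench), 46 mm from the cover's origin: the face to push on, towards the box's +x. Just behind it a small window in the cover holds the tab's nib, which blocks the cover until the tab is pressed.
- tab_pad (a point): Centre of the upper face of the snap tab's press pad; moves with it. Black plastic pad, 31 mm long (box's x), 36 mm wide, 4 mm thick; at rest at x = -0.137 of the box, top 62 mm above the bench, level with the cover's top, 3 mm from its end face. It juts out 29 mm past the box's end with nothing behind, so a fingertip may overhang it outwards but must come down clear of the cover.
- tab (a joint): Bend of the springy tab in rad: 0 at rest, grows as the pad goes down. It lets the cover go at 0.062 (pad's inner edge 5 mm down, 6 N); stop at 0.095 (7 mm, 8 N): a flat fingertip then stands 55 mm above the bench, over the box's top and the nib (53.5 mm), facing the cover's end. It springs back when let go and catches again unless the cover has moved 4 mm; after 20 mm the nib is free of it.
- flacon_a: Square clear-glass perfume bottle, 42 x 30 mm and 60 mm tall to the shoulder, with a round neck 21 mm wide up to 80 mm. Stands on the bench beside the tab, about 80 mm to the box's +y side of it. Origin: centre of its underside. Bystander.
- flacon_b: Square clear-glass perfume bottle, 42 x 30 mm and 60 mm tall to the shoulder, with a round neck 21 mm wide up to 80 mm. Stands on the bench beside the box on its -y side. Origin: centre of its underside. Bystander.
- flacon_c: Square clear-glass perfume bottle, 42 x 30 mm and 60 mm tall to the shoulder, with a round neck 21 mm wide up to 80 mm. Stands on the bench beyond the box's +x end. Origin: centre of its underside. Bystander.
- crimp_die: Steel crimping die, a stepped round piece 38 mm wide at the foot and 40 mm tall, standing about 85 mm to the box's -y side of the tab. Origin: centre of its underside. Bystander.
- screwdriver: Screwdriver 160 mm long lying along the box on its +y side. Origin: on its axis, on the bench. Bystander.
- collar: Small brass crimp collar, a ring 24 mm wide and 14 mm tall, lying near the box's +x, +y corner. Origin: centre of its underside. Bystander.
- jar: Closed jar, 60 mm wide and 75 mm tall, standing to the left. Origin: centre of its underside. Bystander.
Not all that is in view belongs to the job. Of the things that look like the cover, the smallest one is meant.

How it is judged (in metres and radians):
On the way:
1. the snap tab is pressed in far enough to release the cover (value of joint tab above 0.06 rad), for 0.1 s.
At the end, for the whole second after the job is handed in: The cover has slid at least 84 mm from its seat, so that the terminal compartment is open; it lies flat (within about 3 degrees) and at rest on the box's deck, within 30 mm of the box's centre line and without jutting more than about 13 mm over the far end; the tab has sprung back (x of cover in the frame of control_box between 0.012 and 0.09 m and y of cover in the frame of control_box between -0.03 and 0.03 m and z of cover in the frame of control_box between 0.046 and 0.055 m and angle between cover's own z axis and vertical below 0.06 rad and linear speed of cover below 0.01 m/s and value of joint tab below 0.02 rad); the robot touches nothing.
It fails at once if the cover is lifted (8 mm or more above the box's top) (z of cover in the frame of control_box above 0.058 m).
It fails at once if the cover is tipped up (angle between cover's own z axis and vertical above 0.3 rad).
It fails at once if a bystander is shifted by more than 20 mm (distance of any of flacon_a, flacon_b, flacon_c, crimp_die, screwdriver, collar, jar from where it was at the start of the episode above 0.02 m).
It fails at once if a bottle, the jar or the die is knocked over (angle between any of flacon_a, flacon_b, flacon_c, crimp_die, jar's own z axis and vertical above 0.4 rad).
It also fails if it takes over 35 s, if anything falls off the work surface, if the arm or the gripper's body presses on something with over 40 N, if the wrist force passes 120 N, or if a joint passes its speed limit or range.

## Robot

A 6-joint arm with a two-finger parallel gripper is mounted at the origin on the work surface. World frame = base frame: x ahead of the robot, y to its left, z up, the work surface at z = 0. Lengths are in m, angles in degrees, forces in N, time in s.
With the tool pointing down it reaches from about 0.35 to 0.875 m from the base axis. Payload 4.2 kg.
Tool frame: the origin (TCP) lies at the very end of the fingers, on their centre line; the grasp point (between the pads) lies 19 mm behind it; z points along the fingers, y is the line along which they close (so a half turn about z gives the same grasp; the last joint's range is limited). The gripper opens to 87 mm and grips with 3 to 60 N. Pads are 19 mm wide; open, the fingers measure 117 mm over their backs; the gripper's body (75 mm by 190 mm) begins 51 mm behind the grasp point.
Start: joints at [-61.501, 22.042, 0.453, 0, -68.411, -14.817], TCP at [0.148, -0.607, 0.194] pointing down, gripper open.
Joint ranges: [-179.83, 179.83], [-69.29, 118.12], [-61.27, 80.66], [-181.25, 117.63], [-171.15, -9.14], [-177.46, 177.46]. Speed limits (degrees/s): [159.86, 159.86, 180, 180, 180, 180].

## Interface

Orientations are given as a 3x3 rotation matrix whose columns are the frame's x, y, z axes.
In Python, from station import sense, cams, r gives the robot as it stands. The module is installed in compiled form; this text tells all that it offers.
- The arm moves only by the tool step_arm, never from a script. Its argument "targets" is text: rows parted by semicolons, each of 4 numbers parted by spaces: the shift along the tool's x, y, z in cm, then the turn about the tool's z in degrees. In form: x y z turn; .... A call has 1 to 12 rows; each row shifts and turns the commanded pose from where the row before left it, along the tool's axes as they then stand; what a row does not reach is not made up. A row lasts 1/12 s, in which the tool goes at most 41.7 mm and 7.16 degrees, less where a joint would pass 70% of its speed; a pose out of reach is approached as far as the arm can. A call with a gripper value outside its range is refused whole. "claw" is the finger opening in cm, from 0 to 8.7, set as the call begins (left out, the last holds). The fingers move at their own pace and stop on an object; the grip force is fixed at half the most. Time passes only in rows, so rows that do not move let the fingers close. It gives the time, the measured TCP pose, the force, the opening and the grip force at its end, in the units of the state.
- sense(): the state, without advancing time (a new reading comes with each control period).
- cams.capture(name): name is "scene" or "side" or "wrist"; returns a dict with "frame" (420x560x3 uint8, blue, green, red), "vertical_fov" (degrees; the focal length in pixels is half the picture's height over the tangent of half this angle, whatever the lens; pixels are square), "cx", "cy" (the principal point, pixels), "eye" and "rotation" of the camera in the world; the wrist camera has in their place "tool_from_camera" (4x4, takes a point from camera to tool coordinates, whose origin is the TCP and whose axes are the flange's). Camera axes: x right, y down, z forward; pixel columns grow to the right and rows downward; lengths in m; the calibration is good to about 2 mm. The wrist camera is an equidistant fisheye: a pixel r from the principal point sees the ray r / f radians off the axis. A picture is of the moment at which its call begins: read the wrist's pose just before it. There is no depth.
- r.finish_job(): hands the job in; it is judged then, once.
The state is a dict: "time_s": time; "joints": joint angles; "joint_velocities": joint speeds; "effort": joint torques, N m; "tcp_pos": TCP position; "ee_rot": TCP orientation; "wrist_force": force on the tool from outside, world axes, zero at the start; "moment": the same for the moment, N m; "gripper_width": opening from 0.0 (shut) to 1.0 (fully open); "gripper_force": force on a finger pad.
Only numpy, scipy, OpenCV 4.12 (cv2) and the standard library are available. Lean on these libraries where they do the work, as an engineer would, in place of code of your own. Each camera call takes 0.05 s, during which the arm holds its last target. There are 200 camera calls.

## Working session

There is one attempt and no reset: what is moved stays moved. The work goes in short steps, Python scripts to look and compute and a tool call to move; the robot and the scene stay as the last step left them, time stands still between calls to the robot, and variables do not carry over. Pictures are saved under pics/ and viewed, at most 10 in all, crops included, and the job is handed in when it is done.

Besides the shell and the picture viewer there is one more tool, called after "Emit:" in YAML: its name, and indented under it one key for each argument. step_arm: Moves the arm, as the interface text tells. Its arguments: {"type":"object","properties":{"targets":{"type":"string"},"claw":{"type":"number"}},"required":["targets"]}

```bash
mkdir -p pics
python3 - <<'E'
from station import sense,cams,r
import cv2,pickle
s=sense();print(s)
for n in("scene","side"):
    c=cams.capture(n);cv2.imwrite(f"pics/{n}0.png",c["frame"]);pickle.dump(c,open(n+".pkl","wb"))
    print({k:v for k,v in c.items() if k!="frame"})
E
```

```text
{'time_s': 0.0, 'joints': array([-6.15042916e+01,  2.20896856e+01,  3.78789979e-01, -2.99570437e-02,
       -6.84114522e+01, -1.48174035e+01]), 'joint_velocities': array([-0.1067226 ,  0.00240698,  0.04520139,  0.06961871,  0.04341948,
       -0.02326638]), 'effort': array([ 9.81882549e-04, -3.90664852e+01,  1.87402725e+01,  4.21982512e+00,
        1.09720780e-02, -2.08870601e-04]), 'tcp_pos': array([ 0.14765978, -0.60660741,  0.19246175]), 'ee_rot': array([[-9.71684303e-01, -2.36282175e-01, -5.91475038e-04],
       [-2.36282903e-01,  9.71682018e-01,  2.10858439e-03],
       [ 7.65047529e-05,  2.18863379e-03, -9.99997602e-01]]), 'wrist_force': array([-0.19047737,  0.42499788,  0.22650859]), 'moment': array([ 0.02620097, -0.02253251, -0.00387506]), 'gripper_force': 0.0, 'gripper_width': 0.9984157398953185}
{'vertical_fov': 52.508835020721314, 'cx': 276.30161768857647, 'cy': 211.15689904132273, 'eye': array([1.29912765, 0.15403975, 0.77650124]), 'rotation': array([[-0.0496865 ,  0.69483653, -0.71744927],
       [ 0.99875714,  0.03174122, -0.03842751],
       [-0.00392812, -0.71846691, -0.69555005]])}
{'vertical_fov': 51.09054203451983, 'cx': 281.8393607883648, 'cy': 206.89181435994288, 'eye': array([ 0.30458905, -0.47695472,  0.59777244]), 'rotation': array([[ 0.89169771, -0.28609823,  0.35074634],
       [-0.45252333, -0.5804213 ,  0.67700351],
       [ 0.00989114, -0.76240338, -0.64702647]])}
```

View pics/scene0.png

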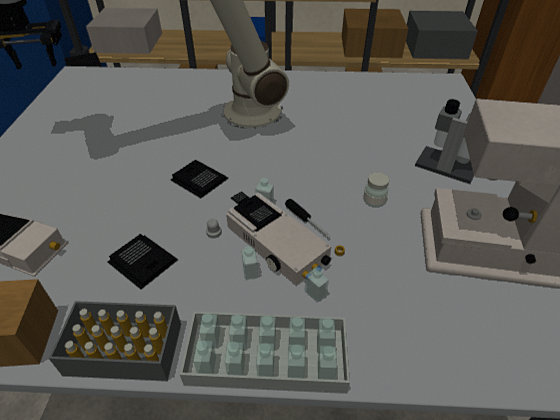

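View pics/side0.png

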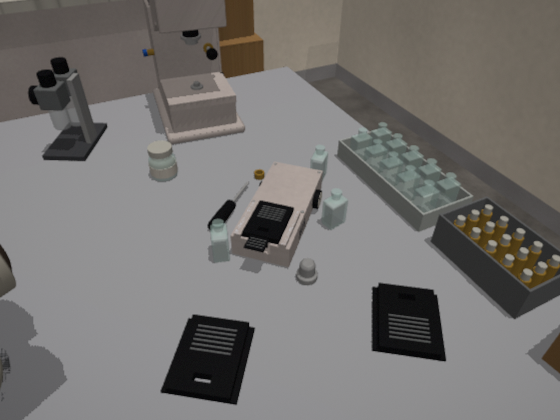

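Scene view: the box spans about (228,205)–(328,262), tab at (240,198), cover at (260,212). Side view: tab at (257,244), cover at (269,222). I'll zoom in for corners.

Run:
```python
import cv2,pickle,numpy as np
a=pickle.load(open("scene.pkl","rb"))["frame"][180:290,215:345]
b=pickle.load(open("side.pkl","rb"))["frame"][155:265,225:335]
f=lambda i,w:cv2.resize(i,(w,550),interpolation=cv2.INTER_CUBIC)
cv2.imwrite("pics/za.png",f(a,650));cv2.imwrite("pics/zb.png",f(b,550))
```

```text
(no output)
```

View pics/za.png

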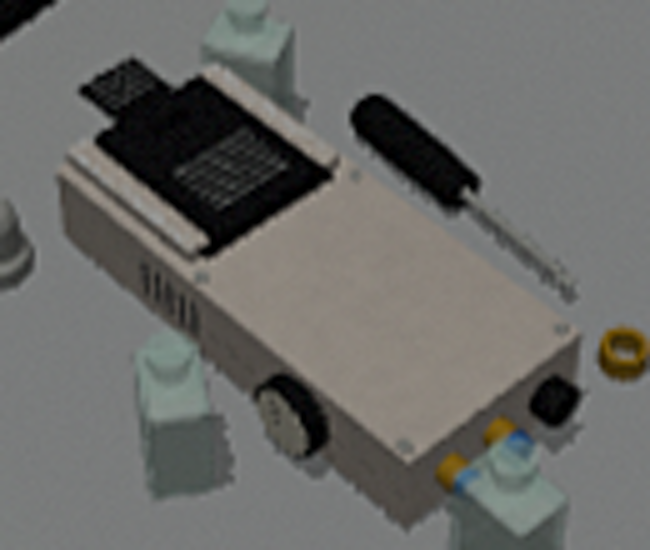

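View pics/zb.png

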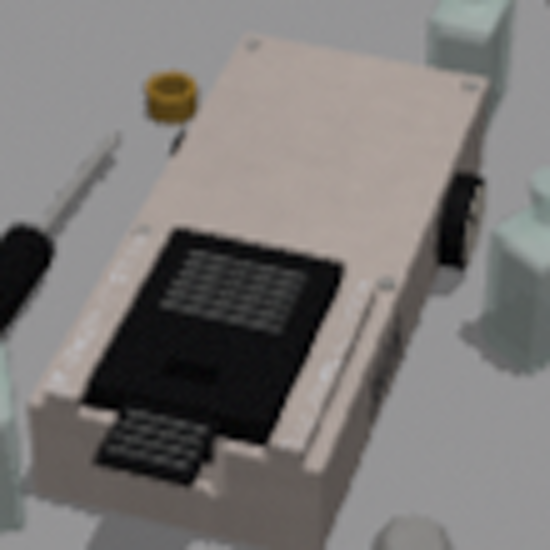

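Crops: the box's far-end top corners are at (580,338) and (408,465) in za, (247,37) and (488,80) in zb. The tab's outer corners are at (80,90), (135,58) in za and (95,460), (190,484) in zb. The flacon at the top of za marks the +y side.

```bash
cat > h.py <<'E'
import numpy as np,pickle
def ray(c,uv,z):
    f=c["frame"].shape[0]/2/np.tan(np.radians(c["vertical_fov"]/2))
    d=c["rotation"]@np.array([(uv[0]-c["cx"])/f,(uv[1]-c["cy"])/f,1]);e=c["eye"]
    return (e+d*(z-e[2])/d[2])[:2]
def fit(P,Q): # P model, Q world
    p=P-P.mean(0);q=Q-Q.mean(0)
    a=np.arctan2((p[:,0]*q[:,1]-p[:,1]*q[:,0]).sum(),(p*q).sum())
    R=np.array([[np.cos(a),-np.sin(a)],[np.sin(a),np.cos(a)]]);t=Q.mean(0)-R@P.mean(0)
    return a,R,t,(Q-P@R.T-t)
E
python3 - <<'E'
from h import *
np.set_printoptions(precision=4,suppress=True)
A=[(580,338,.05,.123,.055),(408,465,.05,.123,-.055),(80,90,.062,-.1525,-.018),(135,58,.062,-.1525,.018),(332,172,.062,-.026,.034),(210,242,.062,-.026,-.034)]
B=[(247,37,.05,.123,.055),(488,80,.05,.123,-.055),(95,460,.062,-.1525,.018),(190,484,.062,-.1525,-.018),(177,229,.062,-.026,.034),(343,265,.062,-.026,-.034)]
PP=[];QQ=[]
for n,o,L in(("scene",(215,180),A),("side",(225,155),B)):
    c=pickle.load(open(n+".pkl","rb"))
    Q=np.array([ray(c,((u+.0)/5+o[0]-.4,v/5+o[1]-.4),z) for u,v,z,_,_ in L]);P=np.array([l[3:] for l in L])
    a,R,t,e=fit(P,Q);print(n,np.degrees(a),t);print(e*1e3);PP.append(P);QQ.append(Q)
a,R,t,e=fit(np.vstack(PP),np.vstack(QQ));print(np.degrees(a),t,"pad",R@[-.137,0]+t)
E
```

```text
scene 45.01097145664919 [0.6132 0.1176]
[[-0.4345 -1.4443]
 [-2.9414  0.0259]
 [ 0.5991  1.1878]
 [ 0.7721  0.5705]
 [ 0.602   3.0814]
 [ 1.4027 -3.4214]]
side 45.4489818741324 [0.6081 0.1148]
[[-0.2838 -1.8104]
 [-0.3594  1.0621]
 [ 1.1655  0.518 ]
 [-0.3075  1.208 ]
 [ 0.5766 -0.8699]
 [-0.7915 -0.1079]]
45.23024006836036 [0.6106 0.1162] pad [0.5142 0.0189]
```

Emit:
step_arm:
  targets: "0 0 0 -5.25;0 0 0 -5.25;0 0 0 -5.25;0 0 0 -5.25;0 0 0 -5.25;0 0 0 -5.25;-2 0.5 0 0;-3.4 0.9 0 0;-3.4 0.9 0 0;-3.4 0.9 0 0;-3.4 0.9 0 0;-3.4 0.9 0 0"
  claw: 0

```text
time_s: 1.1
tcp_pos: [0.2465, -0.4355, 0.1931]
ee_rot: [[-0.705, -0.709, -0.001], [-0.709, 0.705, 0.001], [-0.0, 0.001, -1.0]]
wrist_force: [0.3, -0.0, 0.5]
gripper_width: 0.173
gripper_force: 0.0
```

Emit:
step_arm:
  targets: "-3.4 0.9 0 0;-3.4 0.9 0 0;-3.4 0.9 0 0;-3.4 0.9 0 0;-3.4 0.9 0 0;-3.4 0.9 0 0;-3.4 0.9 0 0;-3.4 0.9 0 0;-3.4 0.9 0 0;-3.4 0.9 0 0;-3.4 0.9 0 0;-3.4 0.9 0 0"

```text
time_s: 2.1
tcp_pos: [0.4575, -0.0699, 0.1934]
ee_rot: [[-0.705, -0.71, -0.0], [-0.71, 0.705, 0.0], [0.0, 0.0, -1.0]]
wrist_force: [0.7, -1.5, -0.3]
gripper_width: 0.006
gripper_force: 0.0
```

```bash
cat >> h.py <<'E'
def tgt(s,x,y,z,t=np.array([.6106,.1162]),a=45.23):
    a=np.radians(a);R=np.array([[np.cos(a),-np.sin(a)],[np.sin(a),np.cos(a)]])
    w=np.r_[R@[x,y]+t,z];E=s["ee_rot"]
    print("tcp",s["tcp_pos"],"yaw",np.degrees(np.arctan2(E[1,0],E[0,0])),"move cm",E.T@(w-s["tcp_pos"])*100)
E
python3 - <<'E'
from h import *
from station import sense,cams
import cv2
s=sense();tgt(s,-.16,0,.16);print(s["time_s"],s["ee_rot"])
c=cams.capture("wrist");cv2.imwrite("pics/w1.png",c["frame"]);print({k:v for k,v in c.items() if k!="frame"});pickle.dump((s,c),open("w1.pkl","wb"))
E
```

```text
tcp [ 0.45747706 -0.06990138  0.19342957] yaw -134.7957399481493 move cm [-7.99531523  2.23825029  3.34271543]
2.1 [[-7.04581446e-01 -7.09623074e-01 -2.82299957e-04]
 [-7.09623121e-01  7.04581444e-01  1.24127421e-04]
 [ 1.10819629e-04  2.87784454e-04 -9.99999952e-01]]
{'vertical_fov': 65.70646984690485, 'cx': 274.53433877630965, 'cy': 210.73174396735965, 'tool_from_camera': array([[-7.47014307e-07, -9.58942876e-01, -2.83599295e-01,
         7.82738103e-02],
       [ 9.99999779e-01,  1.87733727e-04, -6.37423780e-04,
         7.95360130e-04],
       [ 6.64494146e-04, -2.83599233e-01,  9.58942664e-01,
        -1.90225127e-01],
       [ 0.00000000e+00,  0.00000000e+00,  0.00000000e+00,
         1.00000000e+00]])}
```

View pics/w1.png

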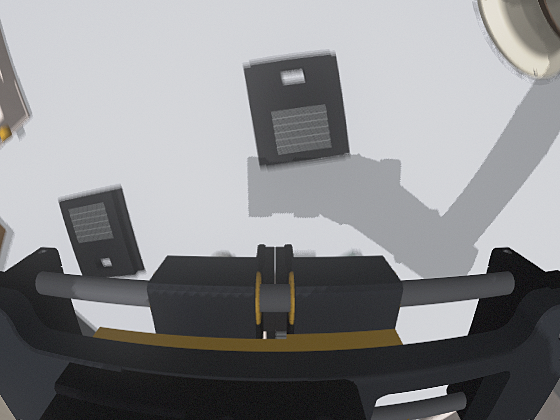

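The wrist image shows decoys (297,110) and (102,230); picture-up is tool +x (box −x), and the fingers fill everything below row 245. I'll fly over the box so the tab falls above the fingers in the image.

Emit:
step_arm:
  targets: "-3.2 0.4 0 0;-3.2 0.4 0 0;-3.2 0.4 0 0;-3.2 0.4 0 0;-3.2 0.4 0 0;-3.0 0.2 0 0;0 0 0 0"

```text
time_s: 2.73
tcp_pos: [0.5784, 0.0821, 0.1921]
ee_rot: [[-0.703, -0.712, 0.0], [-0.712, 0.703, 0.0], [-0.0, -0.0, -1.0]]
wrist_force: [-0.2, 0.0, -0.4]
gripper_width: 0.009
gripper_force: 0.0
```

Run:
```python
from h import *
from station import sense,cams
import cv2
s=sense();tgt(s,-.137,0,.075);print(s["time_s"],s["joint_velocities"])
c=cams.capture("wrist");f=c["frame"][:250,150:400];cv2.imwrite("pics/w2.png",cv2.resize(f,None,fx=2.4,fy=2.4,interpolation=cv2.INTER_CUBIC));pickle.dump((s,c),open("w2.pkl","wb"))
```

```text
tcp [0.57836956 0.08206344 0.19213201] yaw -134.63365848817222 move cm [ 9.00988695  0.14074249 11.71043239]
2.7333 [-1.99401924 -2.88607593 -4.63676583 -0.69015483 -1.63990166  1.523723  ]
```

View pics/w2.png

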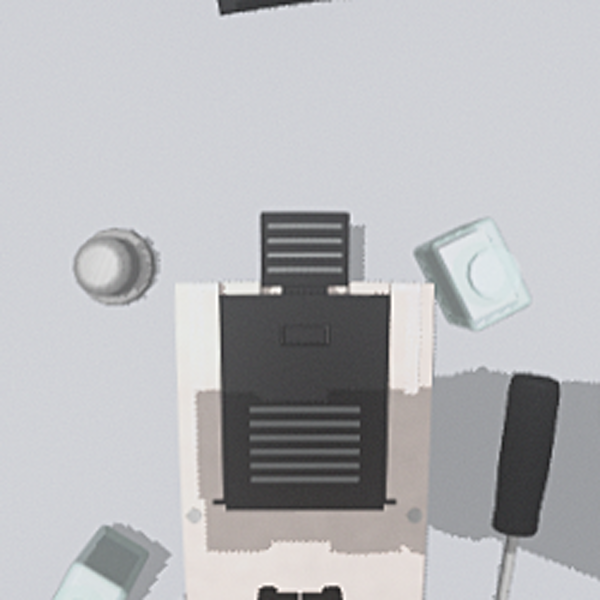

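The tab pad's outer corners are at (261,212) and (349,212). The cover's corners are at (221,295), (390,295), (222,508) and (386,508).

Run:
```python
from h import *
np.set_printoptions(precision=4,suppress=True)
s,c=pickle.load(open("w2.pkl","rb"))
T=c["tool_from_camera"];f=210/np.tan(np.radians(c["vertical_fov"]/2))
L=[(261,212,-.1525,-.018),(349,212,-.1525,.018),(221,295,-.118,-.034),(390,295,-.118,.034),(222,508,-.026,-.034),(386,508,-.026,.034)]
Q=[]
for u,v,_,_ in L:
    p=np.array([(u+.5)/2.4-.5+150-c["cx"],(v+.5)/2.4-.5-c["cy"]]);r=np.hypot(*p);th=r/f
    d=s["ee_rot"]@T[:3,:3]@np.r_[p/r*np.sin(th),np.cos(th)];e=s["ee_rot"]@T[:3,3]+s["tcp_pos"]
    Q.append((e+d*(.062-e[2])/d[2])[:2])
P=np.array([l[2:] for l in L]);a,R,t,e=fit(P,np.array(Q));print(np.degrees(a),t);print(e@R*1e3)
tgt(s,-.139,0,.075,t,np.degrees(a))
```

```text
45.251688986578316 [0.6078 0.1154]
[[ 0.9582  0.1841]
 [ 0.8284 -0.3693]
 [ 0.4429 -0.1817]
 [ 0.2099  0.6072]
 [-1.1394 -1.3717]
 [-1.2999  1.1314]]
tcp [0.5784 0.0821 0.1921] yaw -134.63365848817222 move cm [ 9.4612  0.2833 11.7103]
```

Emit:
step_arm:
  targets: "2 0.1 0 0;3.2 0.1 0 0;3.0 0.1 0 0;1.2 0 0 0;0 0 2.5 0;0 0 3 0;0 0 3 0;0 0 2 0;0 0 0.7 0;0 0 0 0;0 0 0 0"

```text
time_s: 3.7
tcp_pos: [0.5078, 0.0139, 0.0823]
ee_rot: [[-0.705, -0.709, 0.001], [-0.709, 0.705, -0.0], [-0.001, -0.001, -1.0]]
wrist_force: [0.6, -0.0, 0.4]
gripper_width: 0.007
gripper_force: 0.0
```

Run:
```python
from h import *
from station import sense
tgt(sense(),-.138,0,.0553,np.array([.6078,.1154]),45.25)
```

```text
tcp [0.50783328 0.01388806 0.08228844] yaw -134.8070057244536 move cm [-0.44550322  0.04983996  2.69904762]
```

Emit:
step_arm:
  targets: "-0.4 0.05 0 0;0 0 0.8 0;0 0 0.7 0;0 0 0.3 0;0 0 0.3 0;0 0 0.3 0;0 0 0.2 0;0 0 0 0;0 0 0 0"

```text
time_s: 4.45
tcp_pos: [0.5097, 0.0172, 0.0555]
ee_rot: [[-0.705, -0.709, -0.0], [-0.709, 0.705, -0.0], [0.0, 0.0, -1.0]]
wrist_force: [-0.4, 0.1, 0.2]
gripper_width: 0.005
gripper_force: 0.0
```

No reaction force at 55 mm. I'll look before pushing.

Run:
```python
from h import *
from station import sense,cams
import cv2
s=sense();print(s["wrist_force"],s["tcp_pos"])
f=lambda i,w:cv2.resize(i,(w,w),interpolation=cv2.INTER_CUBIC)
a=cams.capture("scene")["frame"][150:260,185:295];b=cams.capture("side")["frame"][165:275,205:315]
cv2.imwrite("pics/p.png",np.hstack([f(a,400),f(b,400)]));print(sense()["wrist_force"])
```

```text
[-0.44184208  0.0666367   0.23722758] [0.50967984 0.01720977 0.05547603]
[ 0.3670079  -1.26526856  0.42534204]
```

View pics/p.png

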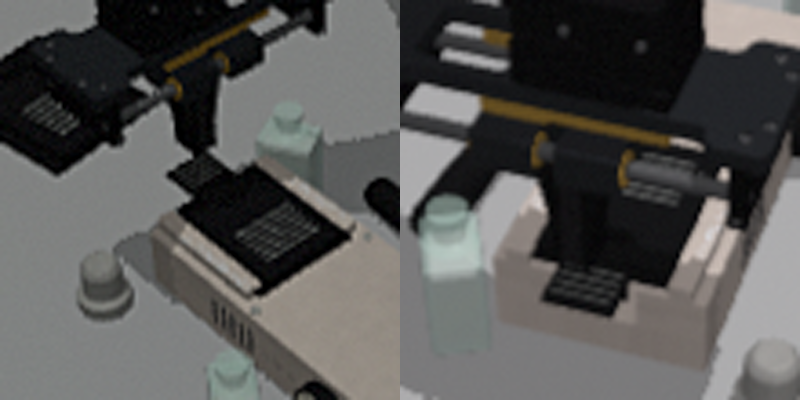

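Scene half: the fingertip's end is at (205,150), short of the pad at (205,175). Side half: the tip is at (575,262), over the pad's inner edge. It seems to be still in the air, so I'll triangulate it.

Run:
```python
from h import *
import cv2
a=pickle.load(open("scene.pkl","rb"));b=pickle.load(open("side.pkl","rb"))
def P(c):
    f=210/np.tan(np.radians(c["vertical_fov"]/2));R=c["rotation"].T
    return np.array([[f,0,c["cx"]],[0,f,c["cy"]],[0,0,1]])@np.c_[R,-R@c["eye"]]
def tri(u,v):
    X=cv2.triangulatePoints(P(a),P(b),np.array(u,float)[:,None],np.array(v,float)[:,None]);return (X[:3]/X[3]).ravel()
k=110/400
print("tip",tri((185+205*k,150+150*k),(205+175*k,165+262*k)))
z=lambda p,o:(o[0]+p[0]/5-.4,o[1]+p[1]/5-.4)
S=(215,180);D=(225,155)
for n,p,q in(("far+y",(580,338),(247,37)),("far-y",(408,465),(488,80)),("pad-y",(80,90),(190,484)),("pad+y",(135,58),(95,460)),("cov+y",(332,172),(177,229)),("cov-y",(210,242),(343,265))):print(n,tri(z(p,S),z(q,D)))
for z0 in(.055,.06,.065,.07,.075,.08):print(z0,ray(a,(185+205*k,150+150*k),z0),ray(b,(205+175*k,165+262*k),z0))
```

```text
tip [0.50838436 0.02373747 0.0737169 ]
far+y [0.65718504 0.24289438 0.04658065]
far-y [0.73449142 0.16612561 0.0484777 ]
pad-y [ 0.51495761 -0.00246426  0.05866541]
pad+y [0.49036592 0.02231641 0.05903419]
cov+y [0.56804569 0.12541861 0.05761875]
cov-y [0.6155156  0.07286817 0.05915606]
0.055 [0.48577849 0.02117076] [0.51614152 0.0400246 ]
0.06 [0.49141499 0.02209154] [0.5141927  0.03526221]
0.065 [0.4970515  0.02301232] [0.51224389 0.03049981]
0.07 [0.502688  0.0239331] [0.51029508 0.02573742]
0.075 [0.50832451 0.02485388] [0.50834626 0.02097502]
0.08 [0.51396102 0.02577467] [0.50639745 0.01621263]
```

The tip is really about 18 mm above the reported TCP. I'll back off outwards 1.5 mm and go down slowly, watching the force.

Emit:
step_arm:
  targets: "0.15 0 0 0;0 0 0.2 0;0 0 0.2 0;0 0 0.2 0;0 0 0.2 0;0 0 0.1 0;0 0 0 0"

```text
time_s: 5.13
tcp_pos: [0.5084, 0.0161, 0.0462]
ee_rot: [[-0.705, -0.709, -0.001], [-0.709, 0.705, -0.0], [0.001, 0.0, -1.0]]
wrist_force: [0.2, -0.1, 0.1]
gripper_width: 0.001
gripper_force: 0.0
```

Emit:
step_arm:
  targets: "0 0 0.2 0;0 0 0.1 0;0 0 0 0;0 0 0 0"

```text
time_s: 5.47
tcp_pos: [0.5086, 0.0161, 0.0435]
ee_rot: [[-0.705, -0.709, -0.0], [-0.709, 0.705, -0.0], [0.0, 0.0, -1.0]]
wrist_force: [-0.5, -0.7, -0.1]
gripper_width: 0.009
gripper_force: 0.0
```

Emit:
step_arm:
  targets: "0 0 0.2 0;0 0 0 0;0 0 0 0"

```text
time_s: 5.72
tcp_pos: [0.5085, 0.0161, 0.0414]
ee_rot: [[-0.705, -0.709, -0.0], [-0.709, 0.705, -0.0], [0.0, 0.0, -1.0]]
wrist_force: [-0.3, 1.0, -0.4]
gripper_width: 0.006
gripper_force: 0.0
```

Emit:
step_arm:
  targets: "0 0 0.2 0;0 0 0 0;0 0 0 0"

```text
time_s: 5.97
tcp_pos: [0.5085, 0.0161, 0.0394]
ee_rot: [[-0.705, -0.709, -0.0], [-0.709, 0.705, -0.0], [0.0, 0.0, -1.0]]
wrist_force: [0.2, 0.1, 0.0]
gripper_width: 0.007
gripper_force: 0.0
```

Run:
```python
from h import *
from station import sense,cams
import cv2
f=lambda i,w:cv2.resize(i,(w,w),interpolation=cv2.INTER_CUBIC)
a=cams.capture("scene")["frame"][160:230,205:275];b=cams.capture("side")["frame"][190:260,225:295]
g=np.hstack([f(a,400),f(b,400)]).astype(float);g=255*(g/255)**.5
cv2.imwrite("pics/p2.png",g)
```

```text
[ WARN:0@1.497] global loadsave.cpp:1063 imwrite_ Unsupported depth image for selected encoder is fallbacked to CV_8U.
```

View pics/p2.png

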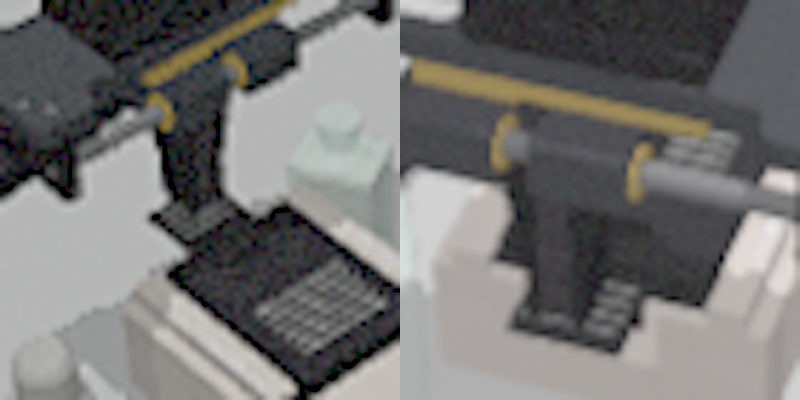

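Now the fingertip's end is at (195,212) in the scene half and (567,322) in the side half, right over the pad.

Run:
```python
from h import *
a=pickle.load(open("scene.pkl","rb"));b=pickle.load(open("side.pkl","rb"));k=70/400
A=np.radians(45.25);R=np.array([[np.cos(A),-np.sin(A)],[np.sin(A),np.cos(A)]]);t=np.array([.6078,.1154])
print("tcp box",R.T@(np.array([.5085,.0161])-t))
np.set_printoptions(precision=4,suppress=True)
for z in(.05,.055,.06,.065,.07):print(z,*[R.T@(ray(c,(o[0]+u*k,o[1]+v*k),z)-t) for c,o,u,v in((a,(205,160),195,212),(b,(225,190),138,318),(b,(225,190),168,322),(b,(225,190),198,327))])
```

```text
tcp box [-0.14043007  0.00061275]
0.05 [-0.1438  0.0053] [-0.1356  0.013 ] [-0.1343  0.0037] [-0.1334 -0.0057]
0.055 [-0.1393  0.0021] [-0.1401  0.011 ] [-0.1388  0.0018] [-0.138  -0.0075]
0.06 [-0.1348 -0.0012] [-0.1447  0.0091] [-0.1434 -0.    ] [-0.1425 -0.0093]
0.065 [-0.1303 -0.0044] [-0.1492  0.0071] [-0.148  -0.0019] [-0.1471 -0.0111]
0.07 [-0.1257 -0.0076] [-0.1538  0.0051] [-0.1525 -0.0038] [-0.1517 -0.0128]
```

Emit:
step_arm:
  targets: "0 0 0.2 0;0 0 0 0;0 0 0 0"

```text
time_s: 6.32
tcp_pos: [0.5085, 0.0161, 0.0374]
ee_rot: [[-0.705, -0.709, -0.0], [-0.709, 0.705, -0.0], [0.0, 0.0, -1.0]]
wrist_force: [-0.2, 0.0, -1.2]
gripper_width: 0.006
gripper_force: 0.0
```

Emit:
step_arm:
  targets: "0 0 0.2 0;0 0 0 0;0 0 0 0"

```text
time_s: 6.57
tcp_pos: [0.5085, 0.0161, 0.0354]
ee_rot: [[-0.705, -0.709, -0.0], [-0.709, 0.705, -0.0], [0.0, 0.0, -1.0]]
wrist_force: [0.4, -0.2, 0.3]
gripper_width: 0.007
gripper_force: 0.0
```

Emit:
step_arm:
  targets: "0 0 0.2 0;0 0 0 0;0 0 0 0"

```text
time_s: 6.82
tcp_pos: [0.5087, 0.0162, 0.0336]
ee_rot: [[-0.705, -0.709, 0.0], [-0.709, 0.705, 0.0], [-0.0, -0.0, -1.0]]
wrist_force: [0.4, -0.1, 0.1]
gripper_width: 0.005
gripper_force: 0.0
```

Emit:
step_arm:
  targets: "0 0 0.2 0;0 0 0 0;0 0 0 0"

```text
time_s: 7.07
tcp_pos: [0.5086, 0.016, 0.0316]
ee_rot: [[-0.705, -0.709, -0.0], [-0.709, 0.705, -0.0], [0.0, -0.0, -1.0]]
wrist_force: [-0.3, -1.2, 2.1]
gripper_width: 0.004
gripper_force: 1.1
```

Run:
```python
from h import *
from station import sense,cams
import cv2
print(sense()["effort"],sense()["moment"])
f=lambda i,w:cv2.resize(i,(w,w),interpolation=cv2.INTER_CUBIC)
a=cams.capture("scene")["frame"][170:220,215:265];b=cams.capture("side")["frame"][210:260,230:280]
g=np.hstack([f(a,400),f(b,400)]).clip(0,255).astype(float);g=255*(g/255)**.4
cv2.imwrite("pics/p3.png",g.astype(np.uint8))
```

```text
[ 3.48133100e-01 -3.17984712e+01  1.28867260e+01  2.70942271e+00
  1.54958703e-01  9.10343115e-04] [-0.20729224  0.11964546 -0.0163308 ]
```

View pics/p3.png

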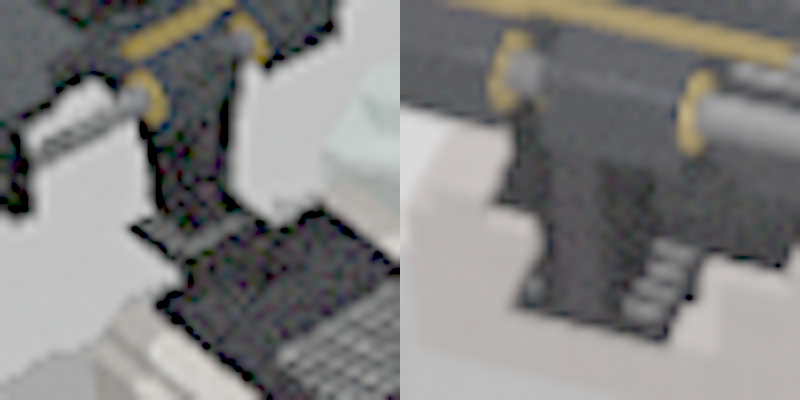

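The fingertip now touches the pad (2 N), with the TCP reading about 29 mm low. I'll keep pressing.

Emit:
step_arm:
  targets: "0 0 0.2 0;0 0 0 0;0 0 0 0"

```text
time_s: 7.42
tcp_pos: [0.5084, 0.0159, 0.0296]
ee_rot: [[-0.705, -0.709, -0.001], [-0.709, 0.705, -0.0], [0.001, 0.0, -1.0]]
wrist_force: [-1.4, -2.1, 3.7]
gripper_width: 0.005
gripper_force: 1.9
```

Emit:
step_arm:
  targets: "0 0 0.2 0;0 0 0 0;0 0 0 0"

```text
time_s: 7.67
tcp_pos: [0.5083, 0.0158, 0.0275]
ee_rot: [[-0.705, -0.709, -0.001], [-0.709, 0.705, -0.001], [0.001, 0.0, -1.0]]
wrist_force: [-1.7, -2.8, 5.8]
gripper_width: 0.007
gripper_force: 2.6
```

Emit:
step_arm:
  targets: "0 0 0.15 0;0 0 0 0;0 0 0 0"

```text
time_s: 7.92
tcp_pos: [0.5082, 0.0157, 0.0262]
ee_rot: [[-0.705, -0.709, -0.001], [-0.709, 0.705, -0.001], [0.001, 0.0, -1.0]]
wrist_force: [-2.4, -2.2, 6.4]
gripper_width: 0.007
gripper_force: 3.0
```

Emit:
step_arm:
  targets: "0 0 0.1 0;0 0 0 0;0 0 0 0"

```text
time_s: 8.17
tcp_pos: [0.5082, 0.0157, 0.0252]
ee_rot: [[-0.705, -0.709, -0.001], [-0.709, 0.705, -0.001], [0.001, 0.0, -1.0]]
wrist_force: [-2.6, -3.7, 5.5]
gripper_width: 0.002
gripper_force: 3.5
```

Emit:
step_arm:
  targets: "-0.3 0 0 0;-0.3 0 -0.04 0;-0.2 0 0 0;0 0 0 0"

```text
time_s: 8.5
tcp_pos: [0.5119, 0.0204, 0.0254]
ee_rot: [[-0.705, -0.709, -0.005], [-0.709, 0.705, -0.003], [0.006, 0.002, -1.0]]
wrist_force: [-5.2, -5.4, 8.1]
gripper_width: 0.003
gripper_force: 4.8
```

Emit:
step_arm:
  targets: "-0.3 0 0 0;-0.3 0 0 0;-0.2 0 0 0;0 0 0 0"

```text
time_s: 8.83
tcp_pos: [0.5172, 0.0258, 0.0256]
ee_rot: [[-0.705, -0.709, -0.006], [-0.709, 0.705, -0.003], [0.006, 0.002, -1.0]]
wrist_force: [-5.7, -5.6, 11.0]
gripper_width: 0.006
gripper_force: 5.4
```

Emit:
step_arm:
  targets: "-0.3 0 0 0;-0.3 0 0 0;-0.3 0 0 0;0 0 0 0"

```text
time_s: 9.17
tcp_pos: [0.524, 0.0325, 0.0256]
ee_rot: [[-0.705, -0.709, -0.005], [-0.709, 0.705, -0.003], [0.006, 0.002, -1.0]]
wrist_force: [-4.7, -4.5, 10.7]
gripper_width: 0.004
gripper_force: 5.0
```

```bash
cat >> h.py <<'E'
def front(names=("scene","side")):
    "dark-to-white edge of the cover along the box's length, for several y"
    from station import cams
    A=np.radians(45.25);R=np.array([[np.cos(A),-np.sin(A)],[np.sin(A),np.cos(A)]]);t=np.array([.6078,.1154])
    X=np.arange(-.12,.12,.001)
    for n in names:
        c=cams.capture(n);f=210/np.tan(np.radians(c["vertical_fov"]/2));g=c["frame"].max(2).astype(float)
        for y in(-.025,0,.025):
            v=[]
            for x in X:
                p=c["rotation"].T@(np.r_[R@[x,y]+t,.062 if n=="side" else .05]-c["eye"]);u=p[:2]/p[2]*f+[c["cx"],c["cy"]]
                v.append(g[int(round(u[1])),int(round(u[0]))])
            v=np.array(v);d=np.where(v<70)[0]
            print(n,y,"dark",X[d[0]] if len(d) else None,X[d[-1]] if len(d) else None,"values",v[::12].astype(int))
E
python3 -c "from h import *;front()"
```

```text
scene -0.025 dark -0.11399999999999999 -0.013999999999999901 values [128   9  13  13  15  10  12  13  17 123 151 149 149 150 148 150 148 148
 148 149]
scene 0 dark -0.12 -0.0129999999999999 values [  6   7   1  12  14  41  55  44  14 113 145 145 149 148 144 148 147 148
 147 149]
scene 0.025 dark -0.11399999999999999 -0.013999999999999901 values [135   9  10  14  10  44  56  41  13 135 147 148 146 144 145 146 146 145
 146 148]
side -0.025 dark -0.11699999999999999 0.038000000000000145 values [136  11  16  19  32  86  26  22  27  40  40  41  40  53 195 195 197 194
 194 176]
side 0 dark -0.12 0.07400000000000018 values [ 14   9   6  22  24  76  19  79  26  12  11  10   9   7  11   9  34 192
 195 178]
side 0.025 dark -0.11699999999999999 0.11900000000000022 values [116  13   9  19  23  37  28  68  21  10  11  12  10  11  11  15  17  16
  18  19]
```

The cover is released and has moved about 10 mm. I'll continue the push, raising slightly once the finger is off the pad.

Emit:
step_arm:
  targets: "-0.3 0 0 0;-0.4 0 0 0;-0.4 0 -0.05 0;-0.4 0 -0.05 0;-0.4 0 -0.05 0;-0.4 0 0 0;-0.4 0 0 0;-0.4 0 0 0;-0.2 0 0 0;0 0 0 0"

```text
time_s: 10.1
tcp_pos: [0.5501, 0.0578, 0.0269]
ee_rot: [[-0.705, -0.71, 0.001], [-0.71, 0.705, 0.0], [-0.001, -0.0, -1.0]]
wrist_force: [-0.4, 0.2, 0.1]
gripper_width: 0.008
gripper_force: 0.0
```

```bash
python3 -c "
from h import *;front(('scene',))
from station import sense;tgt(sense(),-.0205,0,.0265,np.array([.6078,.1154]),45.25)"
```

```text
scene -0.025 dark -0.07699999999999996 0.02300000000000013 values [158 105 126 110   7   7  16  16  15  11  16  14 121 152 150 152 150 150
 151 150]
scene 0 dark -0.12 0.02200000000000013 values [  1  11   8   7  10   8  13  11  49  52  49  15 123 149 146 146 149 149
 148 151]
scene 0.025 dark -0.12 0.02300000000000013 values [ 66   7  10  86  10  10  13   9  43  43  32  11 126 143 146 148 147 147
 150 150]
tcp [0.54983553 0.05765504 0.02689076] yaw -134.80293189519935 move cm [-6.13177306 -0.04555166  0.04183814]
```

Emit:
step_arm:
  targets: "-0.4 0 0 0;-0.6 0 0 0;-0.6 0 0 0;-0.6 0 0 0;-0.6 0 0 0;-0.6 0 0 0;-0.6 0 0 0;-0.6 0 0 0;-0.6 0 0 0;-0.6 0 0 0;-0.4 0 0 0;-0.2 0 0 0"

```text
time_s: 11.15
tcp_pos: [0.5952, 0.1032, 0.0269]
ee_rot: [[-0.705, -0.71, 0.0], [-0.71, 0.705, 0.0], [-0.0, -0.0, -1.0]]
wrist_force: [-1.0, -1.2, 1.0]
gripper_width: 0.005
gripper_force: 0.5
```

```bash
python3 -c "
from h import *;front(('scene',))
from station import sense;tgt(sense(),-.0205,0,.0265,np.array([.6078,.1154]),45.25)"
```

```text
scene -0.025 dark -0.12 0.08600000000000019 values [ 17  20  21  18  15   2  74 162 108  32  10  10  17  14  17  16  16   4
 152 151]
scene 0 dark -0.12 0.08600000000000019 values [ 29  32  30  27  15  69   3   3   0   9   4  10  16  37  50  58  12   4
 150 154]
scene 0.025 dark -0.12 0.08600000000000019 values [ 29  29  27  13  11  53  66  13  50   0   7  10  14  53  41  75  16  56
 152 151]
tcp [0.59526021 0.10330719 0.02686179] yaw -134.79785008586347 move cm [ 0.30835247 -0.03945483  0.03602728]
```

The cover is at x ≈ 0.035 and straight. I'll back off, then lift clear.

Emit:
step_arm:
  targets: "0.5 0 0 0;0.7 0 0 0;0 0 -2 0;0 0 -3 0;0 0 -3 0;0 0 -3 0;2 0 -2 0;3 0 0 0;3 0 0 0;3 0 0 0;2 0 0 0;0 0 0 0"

```text
time_s: 12.2
tcp_pos: [0.4905, -0.0006, 0.1571]
ee_rot: [[-0.707, -0.707, -0.002], [-0.707, 0.707, 0.0], [0.001, 0.001, -1.0]]
wrist_force: [-1.1, 1.1, 0.5]
gripper_width: 0.006
gripper_force: 0.0
```

Run:
```python
from h import *;front(('scene',))
from station import cams,sense
import cv2
g=lambda n,y,x:cv2.resize(cams.capture(n)["frame"][y:y+120,x:x+120],(400,400),interpolation=cv2.INTER_CUBIC)
cv2.imwrite("pics/end.png",np.hstack([g("scene",180,215),g("side",150,215)]));print(sense()["wrist_force"])
```

```text
scene -0.025 dark -0.0129999999999999 0.08600000000000019 values [118 151 132 156 148 148 146 161 150  54  15   9  12  12  16  15  16  11
 150 149]
scene 0 dark -0.12 0.08600000000000019 values [ 10  14   8  14  12  12  12 120 147  23  10   9  15  43  44  55  13   4
 147 151]
scene 0.025 dark -0.0119999999999999 0.08600000000000019 values [119 151  77  83  86  82  80  81 149   0  14  12  12  50  55  61  14  38
 148 148]
[-0.08711652  0.72625749  0.31597397]
```

View pics/end.png

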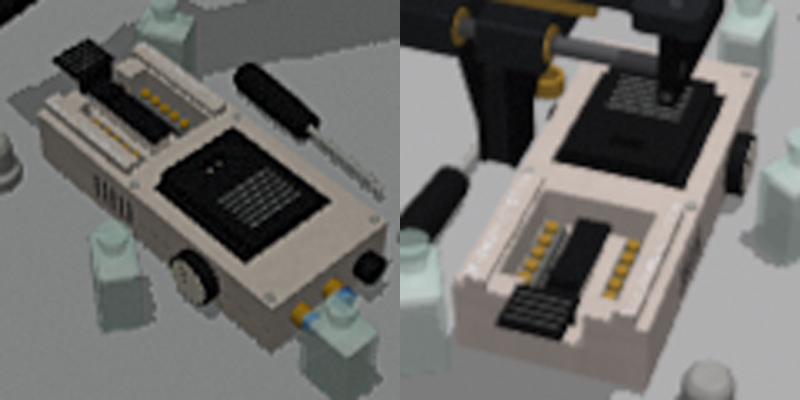

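The compartment is fully open (scene half, about (140,110)). The cover lies flat on the deck at (245,195), the tab is back up at (85,60), the neighbours visible in the crops are standing, and the gripper is clear of everything.

```bash
python3 -c "
from station import r
print(r.finish_job())"
```

```text
the job is handed in; nothing more can be done
None
```

The job is handed in, though the hand-in returned no verdict: the tab was pressed, the cover was pushed about 107 mm and lies flat on the deck, the compartment is open, the tab is back up, and the bystanders visible in the final views are still standing.

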